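# Stow a hone in its tray and latch the keeper bar

### The job

Put the wooden-handled hone away in its tray: lay it flat in the pocket, blade in the narrow part, and let go of it while the keeper bar is still open. Then swing the keeper bar over it and push until it snaps fully home past the spring ball of its catch, without straining it hard against its stop. Leave the mug, the glue bottle and the tin where they stand.

Things in the scene. Friction and masses are not known exactly. Their poses are not given: they have to be found in the camera images.
- fixture: Tray fixed to the bench: pale plywood plate 190 (x) x 240 (y) x 18 mm; origin at the centre of its underside. Keeper hinge post at x 65, y -12 mm. Dark steel catch across from it, at mid setting: housing at x -95 to -75, y -29 to 11 mm, 62 mm high, and stop horn at x -74 to -58, y -30 to -18 mm, 58 mm high.
- pocket (a point): Centre of the pocket's floor (plate top, fixture's axes). Pocket runs along y between dark wood walls 10 mm high and thick: tail part 35 mm wide (side walls y -92 to -70 mm), blade part 25 mm wide (side walls y 30 to 90 mm), end walls' inner faces at y -94.5 and 94.5 mm. No side walls from y -70 to 30: fingers can straddle the handle there.
- hone: Loose hone, 182 mm long: pale wood handle 28 wide x 16 high (y -90 to 2 mm), steel blade 18 wide x 5 high (y 2 to 90 mm), flat underside; about 110 g, balance 15 mm to the handle side. Origin on the underside at mid-length, y towards the blade tip, z up. Stowed, its origin lies at pocket with its y axis along the fixture's y.
- keeper: Aluminium bar 125 long, 12 wide, 18 high (40 to 58 mm above the bench), swinging level about an upright hinge. Origin on the hinge axis at bench height; the bar runs along its own -x. Shut, its axes match the fixture's and it clears the handle by 6 mm; its free end opens towards the fixture's +y, clockwise from above, up to 2.1 rad. A light spring reopens it unless latched.
- keeper_tip (a point): Top of the round nose at the keeper's free end, 125 mm from the hinge axis, 58 mm above the bench. Starts 1.5 to 2.0 rad open.
- catch_mid (a point): Where keeper_tip is when latched if the catch is at mid setting (fixture x -60, y -12 mm). The catch is screwed in a slot and may sit up to 12 mm either way along y; its setting is not reported: feel for it. About 11 mm of tip travel before home a spring ball resists (7 to 15 N, pushed 92 mm from the hinge), yields, then comes the solid stop. Over 50 N on the bar strains it.
- mug: Bystander: white mug, 80 mm across, 90 mm high, with a handle. Origin at the centre of its underside.
- glue: Bystander: white plastic bottle, 38 mm across, 115 mm high. Origin at the centre of its underside.
- tin: Bystander: flat round black tin, 60 mm across, 24 mm high. Origin at the centre of its underside.
Not all that is in view belongs to the job. Of the things that look like the hone, take the one that is farthest to the robot's left at the start.

How it is judged:
By the outcome, as a careful person would: the job done as asked, in the order asked, and still so for the second after the job is handed in, with the robot touching nothing.
It also fails if it takes over 61 s, if anything falls off the work surface, if the arm or the gripper's body presses on something with over 40 N, if the wrist force passes 120 N, or if a joint passes its speed limit or range.

### The arm

A 6-joint arm with a two-finger parallel gripper is mounted at the origin on the work surface. World frame = base frame: x ahead of the robot, y to its left, z up, the work surface at z = 0. Lengths are in m, angles in rad, forces in N, time in s.
With the tool pointing down it reaches from about 0.275 to 0.825 m from the base axis. Payload 4.9 kg.
Tool frame: the origin (TCP) lies on the mounting face of the last link; the fingertips stand 173 mm ahead of it and the grasp point (between the pads) lies 155 mm ahead of it; y points along the fingers, x is the direction in which the jaws open and shut, and the axes are right-handed (so a half turn about y gives the same grasp; the last joint's range is limited). The gripper opens to 85 mm and grips with 20 to 120 N. Pads are 22 mm wide; open, the fingers measure 114 mm over their backs; the gripper's body (76 mm by 85 mm) begins 54 mm behind the grasp point. The pads swing forward as they close: fully open they stand 13 mm farther back than shut.
Start: joints at [1.174, 0.326, -0.193, 1.052, 0, 1.437], TCP at [0.143, 0.531, 0.405] pointing down, gripper open.
Joint ranges: [-2.65, 2.65], [-0.97, 1.79], [-1.3, 1.35], [-1.93, 2.1], [-1.47, 1.37], [-3.14, 3.14]. Speed limits (rad/s): [2.57, 2.57, 3.14, 3.14, 3.14, 3.14].

### API

Orientations are given as a unit quaternion [x, y, z, w].
In Python, from plant import ctrl gives the robot as it stands. The module is installed in compiled form; this text tells all that it offers.
- The arm moves only by the tool drive_tool, never from a script. Its argument "increments" is a list of rows, each an object with "slide": the shift along the tool's x, y, z in cm, a list of three; "delta_rot": the turn, a rotation vector about the tool's x, y, z in rad, a list of three; "fingers": the closure in counts, from 0 (fully open) to 255 (shut). In form: [{"slide": [tx, ty, tz], "delta_rot": [ax, ay, az], "fingers": fingers}, ...]. A call has 1 to 5 rows; each row is the pose to reach, as a shift and turn from the pose measured when the call began, along the tool's axes at that moment; what a row does not reach only later rows make up. A row lasts 1/8 s, in which the tool goes at most 62.5 mm and 10.7 degrees, less where a joint would pass 70% of its speed; a pose out of reach is approached as far as the arm can. A call with a gripper value outside its range is refused whole. The fingers move at their own pace and stop on an object; "newtons" is the grip in N (left out, the last holds). Time passes only in rows, so rows that repeat a pose let the fingers close. It gives the time, the measured TCP pose, the force and the opening at its end, in the units of the state.
- ctrl.observe(): the state, without advancing time (a new reading comes with each control period).
- ctrl.grab_frame(name): name is "side" or "top"; returns (picture, depth): 420x560x3 uint8, red, green, blue; 420x560 float32, m along the optical axis (not along the pixel's ray), 0 where there is no reading.
- ctrl.camera_params(name): a dict with "K" (3x3 intrinsics, pixels), "dist" ([k1, k2, p1, p2, k3] as OpenCV has them; the pictures are not rectified), "eye" and "orientation" of the camera in the world. Camera axes: x right, y down, z forward; pixel columns grow to the right and rows downward; lengths in m; the calibration is good to about 2 mm. A picture is of the moment at which its call begins. camera_params takes no time and is no camera call.
- ctrl.hand_in(): hands the job in, once; it reports no verdict.
Trained networks look in the newest picture that a camera, given by its name, has taken for a name from the list of things; names that differ only in an ending like _2 or _b are one class to them, and where a whole thing is asked for, a point or a joint stands for the part that bears it (a point fixed in the world has none). Each returns a list of dicts, best first, with "p" (0 to 1); they miss things now and then, are a little off and sometimes report something else, mostly with a low value. They report only what shows in the picture. A call takes as long as a camera call. They do not tell look-alikes from the thing itself.
- ctrl.spot_in(camera, target): "pixel" ([column, row] in pixels, amid what is visible of it).
The state is a dict: "time_s": time; "q": joint angles; "qd": joint speeds; "joint_torque": joint torques, N m; "position": TCP position; "orientation": TCP orientation; "force": force on the tool from outside, world axes, zero at the start; "wrist_torque": the same for the moment, N m; "width": opening from 0.0 (shut) to 1.0 (fully open).
Only numpy, scipy, OpenCV 4.12 (cv2) and the standard library are available. Lean on these libraries where they do the work, as an engineer would, in place of code of your own. Each camera call takes 0.05 s, during which the arm holds its last target. There are 200 camera calls.

## Working session

There is one attempt and no reset: what is moved stays moved. The work goes in short steps, Python scripts to look and compute and a tool call to move; the robot and the scene stay as the last step left them, time stands still between calls to the robot, and variables do not carry over. Pictures are saved under pics/ and viewed, about 8 in all and at most 12, crops included, and the job is handed in when it is done.

Besides the shell and the picture viewer there is one more tool, called after "Call:" as name(argument=value, ...), one argument or row to a line, values as JSON. drive_tool: Moves the arm, as the interface text tells. Its arguments: {"type":"object","properties":{"increments":{"type":"array","items":{"type":"object","properties":{"slide":{"type":"array","items":{"type":"number"}},"delta_rot":{"type":"array","items":{"type":"number"}},"fingers":{"type":"number"}}}},"newtons":{"type":"number"}},"required":["increments"]}

```bash
mkdir -p pics; cat > h.py <<'E'
import numpy as np, cv2
from scipy.spatial.transform import Rotation as R
from plant import ctrl
def cam(n):
    p=ctrl.camera_params(n); return np.array(p["K"]),np.array(p["dist"]),np.array(p["eye"]),p["orientation"]
def rot(o):
    o=np.array(o); return o if o.shape==(3,3) else R.from_quat(o).as_matrix()
def unproj(n,px,z=None,depth=None):
    K,d,e,o=cam(n); u=cv2.undistortPoints(np.array(px,float).reshape(-1,1,2),K,d).reshape(-1,2)
    r=np.c_[u,np.ones(len(u))]; w=r@rot(o).T
    s=((z-e[2])/w[:,2])[:,None] if z is not None else np.array(depth).reshape(-1,1)
    return e+w*s
def proj(n,P):
    K,d,e,o=cam(n); M=rot(o).T
    return cv2.projectPoints(np.array(P,float).reshape(-1,3),cv2.Rodrigues(M)[0],-M@e,K,d)[0].reshape(-1,2)
def snap(n,f=None):
    im,dp=ctrl.grab_frame(n)
    if f: cv2.imwrite(f"pics/{f}.png",im[:,:,::-1])
    return im,dp
def cloud(n,dp):
    v,u=np.mgrid[0:420,0:560]; return unproj(n,np.c_[u.ravel(),v.ravel()],depth=dp.ravel()).reshape(420,560,3)
def tool(target):  # world point of grasp -> shift in tool axes (cm)
    s=ctrl.observe(); M=R.from_quat(s["orientation"]).as_matrix()
    g=np.array(s["position"])+M@[0,0,.155]; return (M.T@(np.array(target)-g))*100
E
python3 - <<'E'
from h import *
for n in("top","side"):
    im,dp=snap(n,n+"0"); np.save(n+"0.npy",dp)
    p=ctrl.camera_params(n); print(n,p["eye"],p["K"][0][0],np.round(rot(p["orientation"])[:,2],2))
    C=cloud(n,dp)
    for t in("hone","fixture","keeper","keeper_tip","mug","glue","tin"):
        for r in ctrl.spot_in(n,t):
            u,v=map(int,np.round(r["pixel"])); print(t,r["pixel"],r["p"],np.round(C[min(v,419),min(u,559)],3))
s=ctrl.observe(); print(s)
E
```

```text
top [ 0.52092104 -0.24312324  1.39059109] 445.28397671373125 [ 0.04 -0.01 -1.  ]
hone [269.7, 228.3] 0.95 [ 0.508 -0.243  0.012]
hone [362.8, 181.5] 0.84 [ 0.656 -0.531  0.008]
hone [327.2, 263.6] 0.69 [ 0.4   -0.421  0.014]
fixture [153.6, 233.7] 0.76 [0.484 0.113 0.017]
keeper [130.0, 211.5] 0.51 [0.549 0.176 0.058]
keeper_tip [139.3, 211.4] 0.71 [0.553 0.15  0.058]
mug [248.3, 152.4] 0.78 [ 0.745 -0.17   0.003]
glue [315.7, 185.7] 0.58 [ 0.635 -0.377  0.082]
tin [167.8, 146.6] 0.74 [0.753 0.076 0.023]
side [0.30015132 0.50310395 0.63431494] 400.3867820777369 [ 0.3  -0.76 -0.57]
hone [310.6, 238.1] 0.84 [ 0.502 -0.242  0.016]
hone [353.4, 158.4] 0.8 [ 0.509 -0.703  0.016]
hone [365.7, 214.0] 0.72 [ 0.399 -0.398  0.018]
hone [298.1, 176.4] 0.57 [ 0.635 -0.513  0.016]
hone [199.3, 361.1] 0.48 [0.553 0.187 0.06 ]
fixture [250.9, 370.1] 0.93 [0.48  0.146 0.021]
keeper [199.6, 362.8] 0.66 [0.55  0.189 0.058]
keeper [249.0, 367.8] 0.45 [0.485 0.142 0.019]
keeper [308.6, 238.7] 0.39 [ 0.505 -0.234  0.018]
keeper_tip [204.5, 357.7] 0.7 [0.549 0.179 0.059]
mug [218.1, 220.5] 0.84 [ 0.704 -0.146  0.074]
glue [281.0, 190.6] 0.85 [ 0.63  -0.359  0.051]
tin [145.1, 297.8] 0.85 [0.743 0.088 0.024]
{'time_s': 0.8, 'q': array([ 1.17383394e+00,  3.26162438e-01, -1.92612043e-01,  1.05202539e+00,
       -9.78818715e-06,  1.43657143e+00]), 'qd': array([-1.87288117e-03,  1.41669772e-03, -5.22263646e-04, -1.57330414e-05,
       -1.71666597e-03,  5.70060425e-04]), 'joint_torque': array([-2.58964203e-03, -4.43274057e+01,  2.62745619e+01,  7.03040478e-04,
       -3.62328910e-04,  5.14948809e-06]), 'position': array([0.14285325, 0.53112703, 0.40469673]), 'orientation': array([ 0.561191  ,  0.43019679, -0.43019553, -0.56118374]), 'force': array([ 0.46393496,  0.64677878, -0.13236617]), 'wrist_torque': array([ 0.05097769,  0.05335599, -0.00579825]), 'width': 0.9990852496831338}
```

View pictures.

```bash
sed -i 's/M@\[0,0,.155\]/M@[0,.155,0]/' h.py; python3 - <<'E'
import cv2
a=cv2.imread("pics/top0.png"); b=cv2.imread("pics/side0.png")
cv2.imwrite("pics/a1.png",cv2.resize(a[120:320,80:400],None,fx=2.5,fy=2.5,interpolation=cv2.INTER_CUBIC))
E
```

```text
(no output)
```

View pics/a1.png

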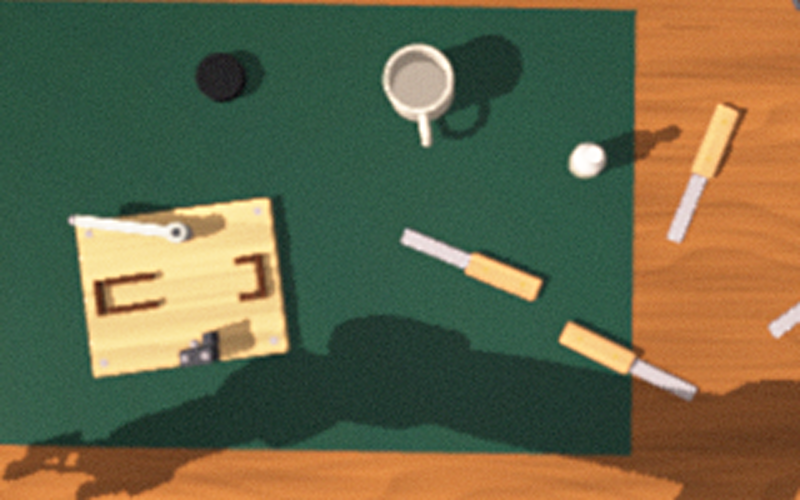

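View pics/side0.png

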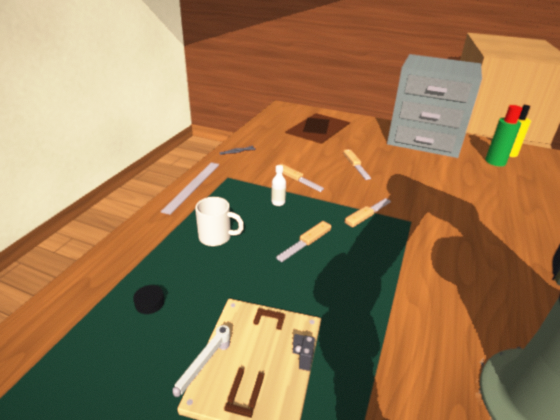

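Top picture crop: the tray is at left, with its narrow pocket part towards the left (+y) and the keeper open at the top. Hone look-alikes (full-frame pixels): (270,228) y=-0.24, (327,264) y=-0.42, (363,182) y=-0.53, and one at y=-0.70. (270,228) is farthest left, so that is the one to take. Next I fit the poses.

```bash
python3 - <<'E'
from h import *
im=cv2.imread("pics/top0.png"); dp=np.load("top0.npy"); C=cloud("top",dp)
hsv=cv2.cvtColor(im,cv2.COLOR_BGR2HSV).astype(int); H,S,V=hsv[...,0],hsv[...,1],hsv[...,2]
notgreen=~((H>60)&(H<100)&(S>90))
v,u=np.mgrid[0:420,0:560]
# fixture: points z 0.01-0.03, inside box
print("bench z",np.round([np.median(C[300:310,200:260,2]),np.median(C[150:170,180:230,2])],4))
m=((C[...,2]>.010)&(C[...,2]<.026)&notgreen&(u>100)&(u<205)&(v>190)&(v<280)).astype(np.uint8)
m=cv2.morphologyEx(m,cv2.MORPH_CLOSE,np.ones((9,9)))
ys,xs=np.nonzero(m); P=unproj("top",np.c_[xs,ys],z=.018)[:,:2]
(c,s,a)=cv2.minAreaRect((P*1000).astype(np.float32)); print("plate",c,s,a,"ztop",np.median(C[...,2][m>0]))
# hone
w=notgreen&(u>235)&(u<302)&(v>205)&(v<246)
cc,lab,st,ce=cv2.connectedComponentsWithStats(w.astype(np.uint8)); i=1+np.argmax(st[1:,4]); hm=lab==i; print(st[i])
hand=hm&(S>70); bl=hm&(S<=60)
for n,mm,z in(("all",hm,.010),("handle",hand,.016),("blade",bl,.005)):
    ys,xs=np.nonzero(mm); P=unproj("top",np.c_[xs,ys],z=z)[:,:2]*1000
    (c,s,a)=cv2.minAreaRect(P.astype(np.float32)); print(n,len(P),P.mean(0).round(1),c,s,a)
# high stuff on the fixture
for lo,hi in((.048,.068),):
    mm=(C[...,2]>lo)&(C[...,2]<.075)&(u>100)&(u<205)&(v>190)&(v<290)
    cc,lab,st,ce=cv2.connectedComponentsWithStats(mm.astype(np.uint8))
    for i in range(1,cc):
        if st[i,4]>8: 
            Q=C[lab==i]*1000; (c,s,a)=cv2.minAreaRect(Q[:,:2].astype(np.float32)); print(st[i],Q.mean(0).round(1),c,s,a)
E
```

```text
bench z [-0.0009  0.0001]
plate (481.9289245605469, 118.76825714111328) (190.18414306640625, 239.419189453125) 8.660991668701172 ztop 0.01778996888639295
[239 211  59  30 602]
all 602 [ 514.9 -244.7] (518.0390014648438, -237.01657104492188) (187.56182861328125, 36.17986297607422) 68.55872344970703
handle 341 [ 502.5 -276.2] (518.2964477539062, -236.2748260498047) (185.02500915527344, 36.032676696777344) 68.9794921875
blade 237 [ 533.6 -198.2] (517.2945556640625, -237.11941528320312) (187.62692260742188, 35.16841506958008) 69.13790130615234
[108 206  48  11 212] [553.4 166.5  57.3] (552.0469970703125, 174.17376708984375) (141.24024963378906, 21.835290908813477) 86.81635284423828
[152 253  15  14 139] [406.2  84.   59.4] (409.234619140625, 87.609375) (36.397186279296875, 40.858821868896484) 8.193159103393555
```

```bash
cat >> h.py <<'E'
FX=np.array([.482,.1188]); FY=np.radians(8.66)
def f2w(x,y,z=0):
    c,s=np.cos(FY),np.sin(FY); return np.array([FX[0]+c*x-s*y,FX[1]+s*x+c*y,z])
HX=np.array([.5178,-.237]); HY=np.radians(68.6-90)
def h2w(x,y,z=0):
    c,s=np.cos(HY),np.sin(HY); return np.array([HX[0]+c*x-s*y,HX[1]+s*x+c*y,z])
def box(f,x0,x1,y0,y1,z): return [f(x0,y0,z),f(x1,y0,z),f(x1,y1,z),f(x0,y1,z)]
def overlay(n,im,polys,crop,k):
    x0,x1,y0,y1=crop; o=cv2.resize(im[y0:y1,x0:x1],None,fx=k,fy=k,interpolation=cv2.INTER_CUBIC)
    for p in polys:
        q=(proj(n,p)-[x0,y0]+.5)*k; cv2.polylines(o,[np.round(q).astype(np.int32)],True,(255,0,255),1)
    return o
E
python3 - <<'E'
from h import *
im=cv2.imread("pics/top0.png")
t=np.linspace(0,6.28,20)
polys=[box(f2w,-.095,.095,-.12,.12,.018),box(f2w,-.0175,.0175,-.0945,-.07,.028),box(f2w,-.0125,.0125,.03,.0945,.028),
 box(f2w,-.095,-.075,-.029,.011,.062),box(f2w,-.074,-.058,-.03,-.018,.058),[f2w(.065+.006*np.cos(a),-.012+.006*np.sin(a),.058) for a in t]]
hp=[box(h2w,-.014,.014,-.09,.002,.016),box(h2w,-.009,.009,.002,.09,.005)]
a=overlay("top",im,polys,(100,205,190,282),6); b=overlay("top",im,hp,(225,330,200,255),5)
o=np.zeros((600,660,3),np.uint8); 
a=a[:552,:630]; cv2.imwrite("pics/ov_fix.png",a); cv2.imwrite("pics/ov_hone.png",b)
E
```

```text
(no output)
```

View pics/ov_fix.png

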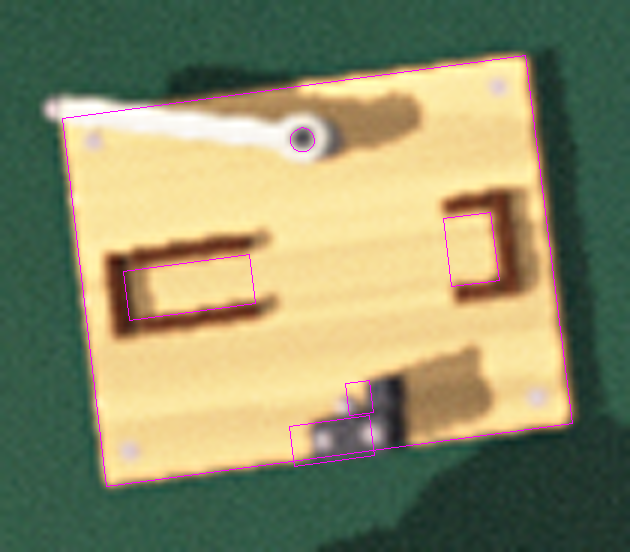

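View pics/ov_hone.png

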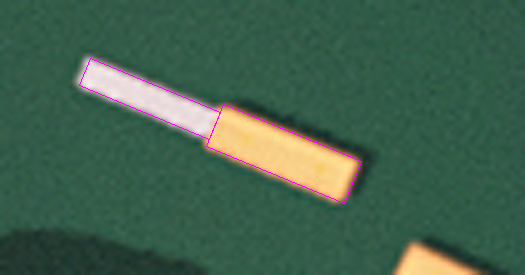

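The overlays fit: tray at about (482,119) mm, yaw 8.7°. The hone outline at crop (80–360, 57–203) matches on all sides and is the leftmost look-alike. The catch sits about 10 mm towards -y.

```bash
cat >> h.py <<'E'
def go(p,yaw):
    s=ctrl.observe(); M=R.from_quat(s["orientation"]); m=M.as_matrix(); g=np.array(s["position"])+m@[0,.155,0]
    T=np.c_[[np.cos(yaw),np.sin(yaw),0],[0,0,-1],np.cross([np.cos(yaw),np.sin(yaw),0],[0,0,-1])]
    tcp=np.array(p)-T@[0,.155,0]
    print("t",round(s["time_s"],2),"grasp",g.round(4),"F",np.round(s["force"],1),"w",round(s["width"],3),
     "\nslide",((m.T@(tcp-s["position"]))*100).round(2),"rot",(M.inv()*R.from_matrix(T)).as_rotvec().round(3))
E
python3 -c "
from h import *
g=h2w(0,-.04,.021);print(g)
go([g[0],g[1],.13],HY)"
```

```text
[ 0.50320493 -0.27424223  0.021     ]
t 0.8 grasp [0.1429 0.5311 0.2497] F [ 0.5  0.6 -0.1] w 0.999 
slide [-68.41  11.97 -55.72] rot [0.    1.682 0.   ]
```

Call:
drive_tool(
  increments=[
    {"slide": [-68.4, 6, -55.7], "delta_rot": [0, 1.682, 0], "fingers": 60},
    {"slide": [-68.4, 6, -55.7], "delta_rot": [0, 1.682, 0], "fingers": 60},
    {"slide": [-68.4, 6, -55.7], "delta_rot": [0, 1.682, 0], "fingers": 60},
    {"slide": [-68.4, 6, -55.7], "delta_rot": [0, 1.682, 0], "fingers": 60},
    {"slide": [-68.4, 6, -55.7], "delta_rot": [0, 1.682, 0], "fingers": 60},
  ],
  newtons=40,
)

```text
time_s: 1.42
position: [0.2706, 0.2449, 0.3837]
orientation: [-0.695, -0.129, 0.128, 0.695]
force: [1.8, -1.2, 1.2]
width: 0.757
```

```bash
python3 -c "
from h import *
g=h2w(0,-.04,.021)
go([g[0],g[1],.09],HY)"
```

```text
t 1.43 grasp [0.2708 0.245  0.2287] F [ 1.8 -1.2  1.2] w 0.757 
slide [  3.17  13.87 -56.8 ] rot [-0.001  0.739  0.001]
```

Call:
drive_tool(
  increments=[
    {"slide": [3.2, 4, -56.8], "delta_rot": [0, 0.739, 0], "fingers": 60},
    {"slide": [3.2, 4, -56.8], "delta_rot": [0, 0.739, 0], "fingers": 60},
    {"slide": [3.2, 13.9, -56.8], "delta_rot": [0, 0.739, 0], "fingers": 60},
    {"slide": [3.2, 13.9, -56.8], "delta_rot": [0, 0.739, 0], "fingers": 60},
    {"slide": [3.2, 13.9, -56.8], "delta_rot": [0, 0.739, 0], "fingers": 60},
  ],
)

```text
time_s: 2.05
position: [0.3954, -0.0337, 0.3222]
orientation: [-0.694, 0.131, -0.133, 0.695]
force: [0.4, -0.0, 0.9]
width: 0.766
```

Call:
drive_tool(
  increments=[
    {"slide": [0, 0, -30], "delta_rot": [0, 0, 0], "fingers": 60},
    {"slide": [0, 0, -30], "delta_rot": [0, 0, 0], "fingers": 60},
    {"slide": [0, 0, -25], "delta_rot": [0, 0, 0], "fingers": 60},
    {"slide": [0, 0, -25], "delta_rot": [0, 0, 0], "fingers": 60},
  ],
)

```text
time_s: 2.55
position: [0.3034, -0.2665, 0.3222]
orientation: [-0.695, 0.131, -0.134, 0.695]
force: [0.8, -0.4, -0.3]
width: 0.769
```

```bash
python3 -c "
from h import *
g=h2w(0,-.04,.021)
go([g[0],g[1],.06],HY)"
```

```text
t 2.55 grasp [ 0.304  -0.2666  0.1672] F [ 0.8 -0.4 -0.3] w 0.769 
slide [18.83 10.8   6.6 ] rot [-0.001 -0.002  0.004]
```

Call:
drive_tool(
  increments=[
    {"slide": [18.8, 2, 6.6], "delta_rot": [0, 0, 0], "fingers": 60},
    {"slide": [18.8, 4, 6.6], "delta_rot": [0, 0, 0], "fingers": 60},
    {"slide": [18.8, 8, 6.6], "delta_rot": [0, 0, 0.004], "fingers": 60},
    {"slide": [18.8, 10.8, 6.6], "delta_rot": [0, 0, 0.004], "fingers": 60},
    {"slide": [18.8, 10.8, 6.6], "delta_rot": [0, 0, 0.004], "fingers": 60},
  ],
)

```text
time_s: 3.18
position: [0.5026, -0.2729, 0.2105]
orientation: [-0.693, 0.134, -0.129, 0.696]
force: [0.0, 0.2, 1.1]
width: 0.761
```

```bash
python3 - <<'E'
from h import *
im,dp=snap("side","side1")
hp=[box(h2w,-.014,.014,-.09,.002,.016),box(h2w,-.009,.009,.002,.09,.005)]
i=im[:,:,::-1].copy(); cv2.imwrite("pics/s1.png",overlay("side",i,hp,(240,380,170,280),5))
g=h2w(0,-.04,.021); go(g,HY)
E
```

```text
t 3.23 grasp [ 0.5017 -0.2727  0.058 ] F [-0.5 -0.9  1.2] w 0.765 
slide [ 0.13  3.7  -0.06] rot [-0.002 -0.001 -0.005]
```

View pics/s1.png

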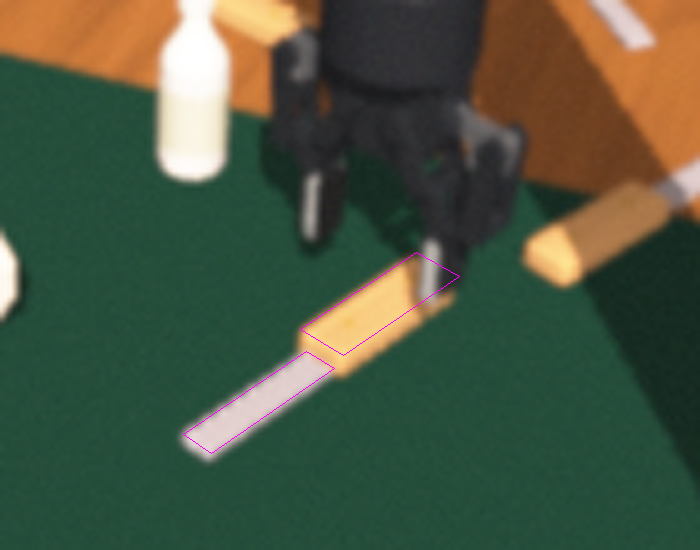

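The fingers at (310,200) and (435,280) straddle the handle, and the outlines agree with the side view within about 2 mm. I'll descend and grip.

Call:
drive_tool(
  increments=[
    {"slide": [0.1, 2, 0], "delta_rot": [0, 0, -0.005], "fingers": 60},
    {"slide": [0.1, 3.7, 0], "delta_rot": [0, 0, -0.005], "fingers": 60},
    {"slide": [0.1, 3.7, 0], "delta_rot": [0, 0, -0.005], "fingers": 60},
    {"slide": [0.1, 3.7, 0], "delta_rot": [0, 0, -0.005], "fingers": 255},
    {"slide": [0.1, 3.7, 0], "delta_rot": [0, 0, -0.005], "fingers": 255},
  ],
  newtons=40,
)

```text
time_s: 3.85
position: [0.5034, -0.2739, 0.1771]
orientation: [-0.694, 0.131, -0.132, 0.695]
force: [1.1, 0.3, -0.7]
width: 0.347
```

Call:
drive_tool(
  increments=[
    {"slide": [0, 0, 0], "delta_rot": [0, 0, 0], "fingers": 255},
    {"slide": [0, 0, 0], "delta_rot": [0, 0, 0], "fingers": 255},
    {"slide": [0, 0, 0], "delta_rot": [0, 0, 0], "fingers": 255},
  ],
)

```text
time_s: 4.22
position: [0.5034, -0.2739, 0.1773]
orientation: [-0.694, 0.131, -0.133, 0.695]
force: [-0.4, -0.2, 2.8]
width: 0.315
```

```bash
python3 -c "
from h import *
go(h2w(0,-.04,.14),HY)
g=f2w(0,-.04,.14); go(g,FY)"
```

```text
t 4.22 grasp [ 0.5038 -0.2738  0.0223] F [-0.4 -0.2  2.8] w 0.315 
slide [ 1.000e-02 -1.177e+01 -2.000e-02] rot [-0.002 -0.001  0.002]
t 4.22 grasp [ 0.5038 -0.2738  0.0223] F [-0.4 -0.2  2.8] w 0.315 
slide [-14.35 -11.74  32.32] rot [-0.001 -0.526  0.002]
```

Call:
drive_tool(
  increments=[
    {"slide": [0, -5, 0], "delta_rot": [0, 0, 0], "fingers": 255},
    {"slide": [0, -11.7, 0], "delta_rot": [0, 0, 0], "fingers": 255},
    {"slide": [-14.3, -11.7, 32.3], "delta_rot": [0, -0.526, 0], "fingers": 255},
    {"slide": [-14.3, -11.7, 32.3], "delta_rot": [0, -0.526, 0], "fingers": 255},
    {"slide": [-14.3, -11.7, 32.3], "delta_rot": [0, -0.526, 0], "fingers": 255},
  ],
)

```text
time_s: 4.85
position: [0.4949, -0.0851, 0.2924]
orientation: [-0.705, -0.056, 0.054, 0.705]
force: [1.2, -0.1, -1.5]
width: 0.318
```

```bash
python3 -c "
from h import *
g=f2w(0,-.04,.10); go(g,FY)"
```

```text
t 4.85 grasp [ 0.4953 -0.0849  0.1374] F [ 1.2 -0.1 -1.5] w 0.318 
slide [ 1.85  3.76 16.34] rot [-0.001  0.004  0.003]
```

Call:
drive_tool(
  increments=[
    {"slide": [1.8, 0, 16.3], "delta_rot": [0, 0.004, 0], "fingers": 255},
    {"slide": [1.8, 0, 16.3], "delta_rot": [0, 0.004, 0], "fingers": 255},
    {"slide": [1.8, 0, 16.3], "delta_rot": [0, 0.004, 0.003], "fingers": 255},
    {"slide": [1.8, 3.8, 16.3], "delta_rot": [0, 0.004, 0.003], "fingers": 255},
    {"slide": [1.8, 3.8, 16.3], "delta_rot": [0, 0.004, 0.003], "fingers": 255},
  ],
)

```text
time_s: 5.48
position: [0.4857, 0.0793, 0.2525]
orientation: [-0.705, -0.052, 0.056, 0.705]
force: [-0.1, -0.6, -0.9]
width: 0.319
```

```bash
python3 - <<'E'
from h import *
go(f2w(0,-.04,.04),FY)
o=[]
s=ctrl.observe(); gz=.155; z=s["position"][2]-.155-.022
P=lambda z:[box(f2w,-.014,.014,-.09,.002,z+.016),box(f2w,-.009,.009,.002,.09,z+.005)]
im,_=snap("side","side2"); a=overlay("side",im[:,:,::-1].copy(),P(z),(170,330,280,420),5)
im,_=snap("top","top2"); b=overlay("top",im[:,:,::-1].copy(),P(z),(100,205,190,282),5)
c=np.zeros((600,800,3),np.uint8); c[:490,:560]=cv2.resize(a,(560,490)); 
cv2.imwrite("pics/s2.png",a)
E
```

```text
t 5.47 grasp [0.4848 0.0794 0.0975] F [-0.1 -0.6 -0.9] w 0.319 
slide [ 0.26  5.75 -0.05] rot [-0.002  0.001 -0.006]
```

View pics/s2.png

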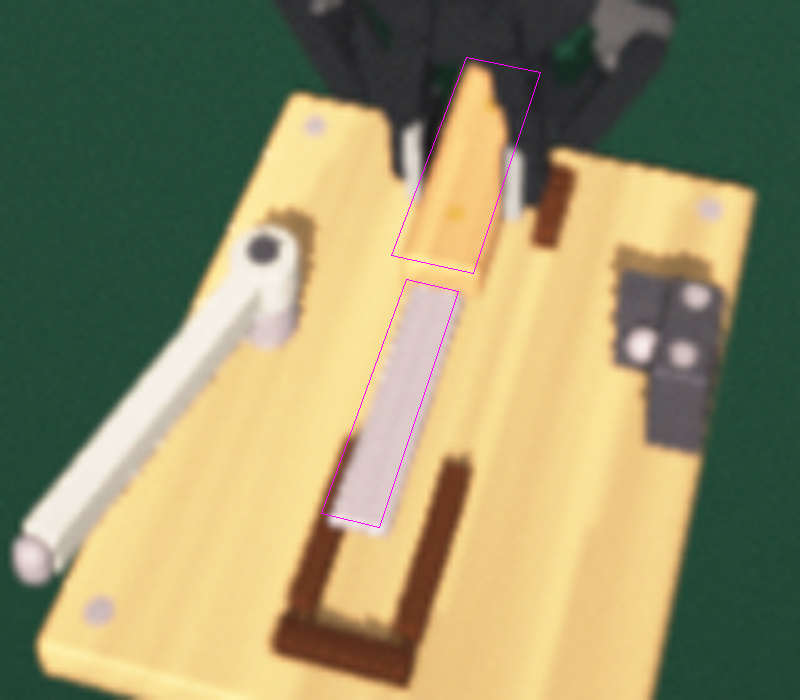

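The hone is held level over the pocket and points along it. The blade tip at crop (360,525) is within about 2 mm of the expected outline, and the offset still to correct is 2.6 mm in x. I'll lower it now.

Call:
drive_tool(
  increments=[
    {"slide": [0.26, 1, 0], "delta_rot": [0, 0, -0.006], "fingers": 255},
    {"slide": [0.26, 2, 0], "delta_rot": [0, 0, -0.006], "fingers": 255},
    {"slide": [0.26, 3.5, 0], "delta_rot": [0, 0, -0.006], "fingers": 255},
    {"slide": [0.26, 3.5, 0], "delta_rot": [0, 0, -0.006], "fingers": 255},
  ],
)

```text
time_s: 6.08
position: [0.489, 0.0788, 0.2182]
orientation: [-0.705, -0.054, 0.053, 0.706]
force: [-0.4, -0.2, -1.1]
width: 0.314
```

```bash
python3 - <<'E'
from h import *
go(f2w(0,-.04,.0405),FY)
E
```

```text
t 6.08 grasp [0.4892 0.079  0.0632] F [-0.4 -0.2 -1.1] w 0.314 
slide [-0.09  2.27  0.06] rot [-0.001 -0.001  0.001]
```

Call:
drive_tool(
  increments=[
    {"slide": [-0.1, 1, 0], "delta_rot": [0, 0, 0], "fingers": 255},
    {"slide": [-0.1, 1.8, 0], "delta_rot": [0, 0, 0], "fingers": 255},
    {"slide": [-0.1, 2.2, 0], "delta_rot": [0, 0, 0], "fingers": 255},
    {"slide": [-0.1, 2.2, 0], "delta_rot": [0, 0, 0], "fingers": 255},
  ],
)

```text
time_s: 6.58
position: [0.488, 0.0787, 0.1959]
orientation: [-0.705, -0.053, 0.053, 0.706]
force: [1.2, 0.1, -2.1]
width: 0.315
```

```bash
python3 - <<'E'
from h import *
go(f2w(0,-.04,.0405),FY)
im,_=snap("side","side3")
P=[box(f2w,-.014,.014,-.09,.002,.034),box(f2w,-.009,.009,.002,.09,.023)]
cv2.imwrite("pics/s3.png",overlay("side",im[:,:,::-1].copy(),P,(170,330,280,420),5))
E
```

```text
t 6.58 grasp [0.4881 0.0789 0.0409] F [ 1.2  0.1 -2.1] w 0.315 
slide [0.01 0.04 0.06] rot [-0.001 -0.001  0.001]
```

View pics/s3.png

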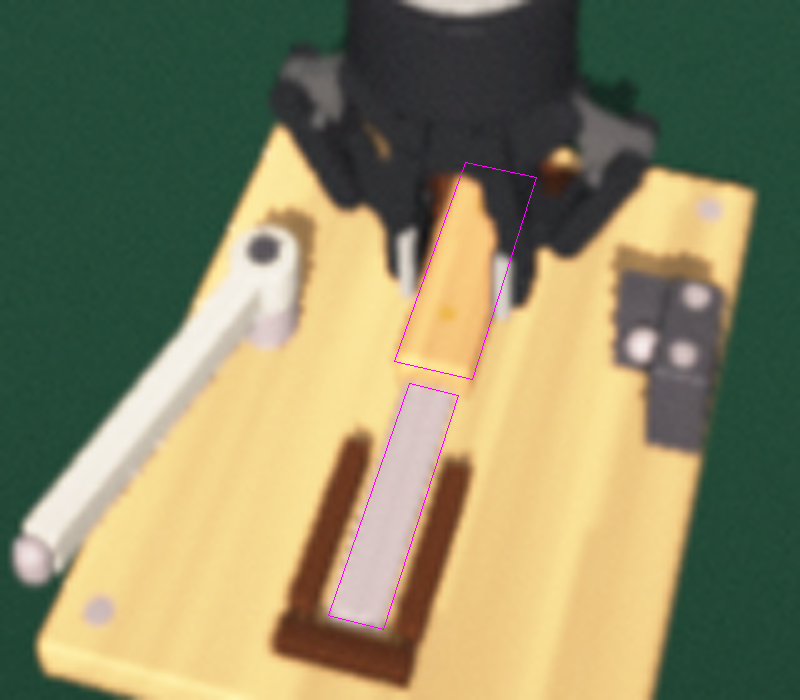

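The blade lies between the narrow walls, with its tip at crop (357,620) just inside the end wall. The keeper is still open, so I release part-way and retreat upward.

Call:
drive_tool(
  increments=[
    {"slide": [0, 0.04, 0], "delta_rot": [0, 0, 0], "fingers": 255},
    {"slide": [0, 0.04, 0], "delta_rot": [0, 0, 0], "fingers": 120},
    {"slide": [0, 0.04, 0], "delta_rot": [0, 0, 0], "fingers": 120},
    {"slide": [0, 0.04, 0], "delta_rot": [0, 0, 0], "fingers": 120},
    {"slide": [0, -0.5, 0], "delta_rot": [0, 0, 0], "fingers": 120},
  ],
)

```text
time_s: 7.25
position: [0.4879, 0.0787, 0.2011]
orientation: [-0.705, -0.053, 0.053, 0.706]
force: [0.5, -0.6, 0.6]
width: 0.529
```

Call:
drive_tool(
  increments=[
    {"slide": [0, -2, 0], "delta_rot": [0, 0, 0], "fingers": 120},
    {"slide": [0, -5, 0], "delta_rot": [0, 0, 0], "fingers": 120},
    {"slide": [0, -9, 0], "delta_rot": [0, 0, 0], "fingers": 255},
    {"slide": [0, -9, 0], "delta_rot": [0, 0, 0], "fingers": 255},
    {"slide": [0, -9, 0], "delta_rot": [0, 0, 0], "fingers": 255},
  ],
)

```text
time_s: 7.88
position: [0.4876, 0.0785, 0.2911]
orientation: [-0.705, -0.053, 0.053, 0.706]
force: [-0.2, 0.3, 0.1]
width: 0.001
```

```bash
python3 - <<'E'
from h import *
go(f2w(0,-.04,.0405),FY)
im,dp=snap("top","top4"); i=im[:,:,::-1].copy(); C=cloud("top",dp)
ka=np.radians(0)
P=[box(f2w,-.014,.014,-.09,.002,.034),box(f2w,-.009,.009,.002,.09,.023),box(f2w,-.095,-.075,-.039,.001,.062),box(f2w,-.074,-.058,-.04,-.028,.058)]
t=[f2w(.065-.125*np.cos(a),-.012+.125*np.sin(a),.058) for a in (1.6,1.7,1.8,1.9)]
print(proj("top",t).round(1), ctrl.spot_in("top","keeper_tip"))
im2,_=snap("side","side4")
a=overlay("side",im2[:,:,::-1].copy(),P,(170,330,280,420),4); b=overlay("top",i,P,(100,205,190,282),4)
o=np.zeros((560,800,3),np.uint8); o[:560,:640]=a; cv2.imwrite("pics/s4.png",a); cv2.imwrite("pics/t4.png",b)
E
```

```text
t 7.88 grasp [0.4877 0.0788 0.1361] F [-0.2  0.3  0.1] w 0.001 
slide [0.04 9.56 0.05] rot [-0.002 -0.001  0.001]
[[108.3 217.1]
 [108.2 213. ]
 [108.4 208.8]
 [109.1 204.7]] [{'pixel': [129.8, 213.9], 'p': 0.64}, {'pixel': [250.0, 152.4], 'p': 0.22}]
```

View pics/s4.png

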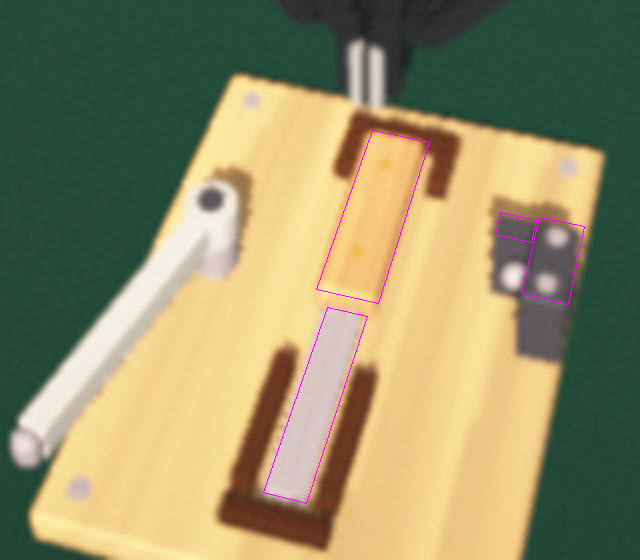

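The hone lies flat in the pocket and is released. The catch outline shifted by -10 mm fits the picture (crop 497–585, 212–303). The keeper is about 1.82 rad open. Now I go round to its outer side.

```bash
cat >> h.py <<'E'
def kp(a,off,z=.061,r=.092):
    p=[.065-r*np.cos(a)+off*np.sin(a),-.012+r*np.sin(a)+off*np.cos(a)]; return f2w(*p,z),FY-a+np.pi
def where(off=.017):
    s=ctrl.observe(); m=R.from_quat(s["orientation"]).as_matrix(); g=np.array(s["position"])+m@[0,.155,0]
    d=g[:2]-FX; c,q=np.cos(FY),np.sin(FY); f=np.array([c*d[0]+q*d[1],-q*d[0]+c*d[1]])-[.065,-.012]
    L=np.hypot(*f); r=np.sqrt(L*L-off*off); a=np.arctan2(f[1],-f[0])-np.arctan2(off,r)
    F=np.array(s["force"][:2]); Ff=np.array([c*F[0]+q*F[1],-q*F[0]+c*F[1]])
    n=[np.sin(a),np.cos(a)]; print("a",a.round(4),"r",r.round(4),"Fn(open dir)",(Ff@n).round(2),"Ft",(Ff@[-np.cos(a),np.sin(a)]).round(2),"q6",round(s["q"][5],2))
E
python3 - <<'E'
from h import *
p,y=kp(1.82,.045,.136); print(p,y); go(p,y); where()
E
```

```text
[0.60185653 0.2038764  0.136     ] 1.472738166812502
t 8.03 grasp [0.4869 0.0787 0.1351] F [-0.  -0.   0.9] w 0.001 
slide [13.21 -0.1  10.68] rot [-0.003 -1.322 -0.   ]
a -0.6434 r 0.0699 Fn(open dir) -0.02 Ft 0.03 q6 1.43
```

Call:
drive_tool(
  increments=[
    {"slide": [13.2, 0, 10.7], "delta_rot": [0, -1.322, 0], "fingers": 255},
    {"slide": [13.2, 0, 10.7], "delta_rot": [0, -1.322, 0], "fingers": 255},
    {"slide": [13.2, 0, 10.7], "delta_rot": [0, -1.322, 0], "fingers": 255},
    {"slide": [13.2, 0, 10.7], "delta_rot": [0, -1.322, 0], "fingers": 255},
    {"slide": [13.2, 0, 10.7], "delta_rot": [0, -1.322, 0], "fingers": 255},
  ],
)

```text
time_s: 8.65
position: [0.6015, 0.2047, 0.2881]
orientation: [-0.603, -0.367, 0.369, 0.605]
force: [-0.3, -0.4, 0.5]
width: -0.003
```

```bash
python3 - <<'E'
from h import *
p,y=kp(1.82,.045,.061); go(p,y); where()
E
```

```text
t 8.65 grasp [0.6008 0.2049 0.1331] F [-0.3 -0.4  0.5] w -0.003 
slide [-0.05  7.21 -0.1 ] rot [-0.004 -0.377 -0.   ]
a 2.0951 r 0.1013 Fn(open dir) -0.13 Ft -0.47 q6 0.69
```

Call:
drive_tool(
  increments=[
    {"slide": [0, 0, 0], "delta_rot": [0, -0.377, 0], "fingers": 255},
    {"slide": [0, 0, 0], "delta_rot": [0, -0.377, 0], "fingers": 255},
    {"slide": [0, 4, 0], "delta_rot": [0, -0.377, 0], "fingers": 255},
    {"slide": [0, 7.2, 0], "delta_rot": [0, -0.377, 0], "fingers": 255},
    {"slide": [0, 7.2, 0], "delta_rot": [0, -0.377, 0], "fingers": 255},
  ],
)

```text
time_s: 9.28
position: [0.5992, 0.2043, 0.2123]
orientation: [-0.521, -0.472, 0.478, 0.527]
force: [0.7, 1.0, 1.0]
width: -0.002
```

```bash
cat >> h.py <<'E'
def rows(al,off=.017):
    where(off)
    for a in al: p,y=kp(a,off); print(a,end=" "); go(p,y)
E
python3 - <<'E'
from h import *
rows([1.82,1.7,1.55,1.4,1.25])
E
```

```text
a 2.0646 r 0.099 Fn(open dir) 0.28 Ft 1.15 q6 0.31
1.82 t 9.28 grasp [0.5973 0.2043 0.0573] F [0.7 1.  1. ] w -0.002 
slide [-0.02 -0.34  2.53] rot [-0.012 -0.001 -0.002]
1.7 t 9.28 grasp [0.5973 0.2043 0.0573] F [0.7 1.  1. ] w -0.002 
slide [ 0.12 -0.33  3.65] rot [-0.012 -0.121 -0.001]
1.55 t 9.28 grasp [0.5973 0.2043 0.0573] F [0.7 1.  1. ] w -0.002 
slide [ 0.1  -0.31  5.05] rot [-0.012 -0.271 -0.   ]
1.4 t 9.28 grasp [0.5973 0.2043 0.0573] F [0.7 1.  1. ] w -0.002 
slide [-0.13 -0.3   6.43] rot [-0.012 -0.421  0.001]
1.25 t 9.28 grasp [0.5973 0.2043 0.0573] F [0.7 1.  1. ] w -0.002 
slide [-0.56 -0.28  7.77] rot [-0.012 -0.571  0.002]
```

Call:
drive_tool(
  increments=[
    {"slide": [0, -0.3, 1.3], "delta_rot": [-0.01, 0, 0], "fingers": 255},
    {"slide": [0, -0.3, 2.5], "delta_rot": [-0.012, 0, 0], "fingers": 255},
    {"slide": [0.12, -0.33, 3.65], "delta_rot": [-0.012, -0.121, 0], "fingers": 255},
    {"slide": [0.1, -0.3, 5.05], "delta_rot": [-0.012, -0.271, 0], "fingers": 255},
    {"slide": [-0.13, -0.3, 6.43], "delta_rot": [-0.012, -0.421, 0], "fingers": 255},
  ],
)

```text
time_s: 9.9
position: [0.5351, 0.2097, 0.2172]
orientation: [0.412, 0.576, -0.574, -0.411]
force: [1.1, -0.3, -0.5]
width: -0.001
```

```bash
python3 - <<'E'
from h import *
rows([1.25,1.1,.95,.8,.65])
im,dp=snap("top","top5"); im,_=snap("side","side5"); cv2.imwrite("pics/s5.png",overlay("side",im[:,:,::-1].copy(),[],(150,350,270,420),4))
E
```

```text
a 1.4061 r 0.0925 Fn(open dir) 0.97 Ft -0.67 q6 -0.08
1.25 t 9.9 grasp [0.5355 0.2099 0.0622] F [ 1.1 -0.3 -0.5] w -0.001 
slide [0.13 0.12 1.41] rot [ 0.003 -0.144  0.001]
1.1 t 9.9 grasp [0.5355 0.2099 0.0622] F [ 1.1 -0.3 -0.5] w -0.001 
slide [0.08 0.11 2.81] rot [ 0.003 -0.294  0.   ]
0.95 t 9.9 grasp [0.5355 0.2099 0.0622] F [ 1.1 -0.3 -0.5] w -0.001 
slide [-0.18  0.11  4.19] rot [ 0.003 -0.444  0.   ]
0.8 t 9.9 grasp [0.5355 0.2099 0.0622] F [ 1.1 -0.3 -0.5] w -0.001 
slide [-0.64  0.11  5.51] rot [ 0.003 -0.594 -0.   ]
0.65 t 9.9 grasp [0.5355 0.2099 0.0622] F [ 1.1 -0.3 -0.5] w -0.001 
slide [-1.3   0.1   6.75] rot [ 0.003 -0.744 -0.   ]
```

View pics/s5.png

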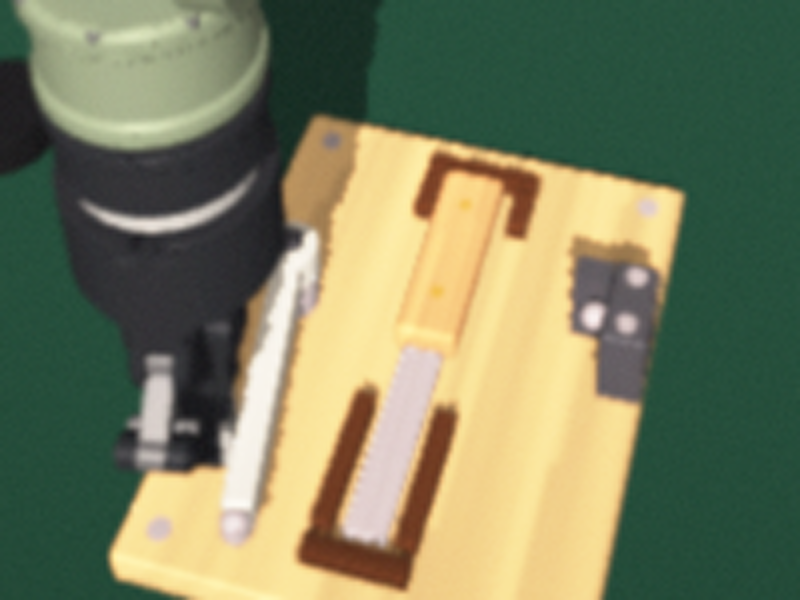

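The fingers at about (215,440) are in contact and have swung the bar to roughly 1.4 rad. The hone is undisturbed. I keep sweeping.

Call:
drive_tool(
  increments=[
    {"slide": [0.13, 0.1, 1.41], "delta_rot": [0, -0.144, 0], "fingers": 255},
    {"slide": [0.08, 0.1, 2.81], "delta_rot": [0, -0.294, 0], "fingers": 255},
    {"slide": [-0.18, 0.1, 4.19], "delta_rot": [0, -0.444, 0], "fingers": 255},
    {"slide": [-0.64, 0.1, 5.51], "delta_rot": [0, -0.594, 0], "fingers": 255},
    {"slide": [-1.3, 0.1, 6.75], "delta_rot": [0, -0.744, 0], "fingers": 255},
  ],
)

```text
time_s: 10.62
position: [0.4748, 0.176, 0.2168]
orientation: [0.176, 0.686, -0.684, -0.175]
force: [2.0, 0.1, 0.8]
width: -0.0
```

```bash
python3 - <<'E'
from h import *
rows([.52,.4,.3,.22,.16])
E
```

```text
a 0.6554 r 0.0926 Fn(open dir) 1.06 Ft -1.66 q6 -0.86
0.52 t 10.62 grasp [0.4752 0.1764 0.0618] F [2.  0.1 0.8] w -0.0 
slide [0.07 0.08 1.21] rot [ 0.003 -0.133 -0.001]
0.4 t 10.62 grasp [0.4752 0.1764 0.0618] F [2.  0.1 0.8] w -0.0 
slide [0.06 0.08 2.33] rot [ 0.003 -0.253 -0.001]
0.3 t 10.62 grasp [0.4752 0.1764 0.0618] F [2.  0.1 0.8] w -0.0 
slide [-0.05  0.07  3.26] rot [ 0.003 -0.353 -0.001]
0.22 t 10.62 grasp [0.4752 0.1764 0.0618] F [2.  0.1 0.8] w -0.0 
slide [-0.21  0.07  3.99] rot [ 0.003 -0.433 -0.001]
0.16 t 10.62 grasp [0.4752 0.1764 0.0618] F [2.  0.1 0.8] w -0.0 
slide [-0.36  0.07  4.53] rot [ 0.003 -0.493 -0.002]
```

Call:
drive_tool(
  increments=[
    {"slide": [0.07, 0.1, 1.21], "delta_rot": [0, -0.133, 0], "fingers": 255},
    {"slide": [0.06, 0.1, 2.33], "delta_rot": [0, -0.253, 0], "fingers": 255},
    {"slide": [-0.05, 0.1, 3.26], "delta_rot": [0, -0.353, 0], "fingers": 255},
    {"slide": [-0.21, 0.1, 3.99], "delta_rot": [0, -0.433, 0], "fingers": 255},
    {"slide": [-0.36, 0.1, 4.53], "delta_rot": [0, -0.493, 0], "fingers": 255},
  ],
)

```text
time_s: 11.25
position: [0.4567, 0.1346, 0.2164]
orientation: [0.004, 0.708, -0.706, -0.002]
force: [-1.0, 1.8, 0.4]
width: -0.002
```

```bash
python3 - <<'E'
from h import *
rows([.12,.09,.06,.04,.02,0,-.02,-.04,-.06,-.08,-.10])
E
```

```text
a 0.1673 r 0.0911 Fn(open dir) 1.76 Ft 0.98 q6 -1.43
0.12 t 11.25 grasp [0.4572 0.1352 0.0614] F [-1.   1.8  0.4] w -0.002 
slide [0.11 0.04 0.38] rot [ 0.004 -0.041 -0.003]
0.09 t 11.25 grasp [0.4572 0.1352 0.0614] F [-1.   1.8  0.4] w -0.002 
slide [0.15 0.04 0.66] rot [ 0.004 -0.071 -0.003]
0.06 t 11.25 grasp [0.4572 0.1352 0.0614] F [-1.   1.8  0.4] w -0.002 
slide [0.17 0.04 0.94] rot [ 0.004 -0.101 -0.003]
0.04 t 11.25 grasp [0.4572 0.1352 0.0614] F [-1.   1.8  0.4] w -0.002 
slide [0.19 0.04 1.12] rot [ 0.004 -0.121 -0.003]
0.02 t 11.25 grasp [0.4572 0.1352 0.0614] F [-1.   1.8  0.4] w -0.002 
slide [0.2  0.04 1.31] rot [ 0.003 -0.141 -0.003]
0 t 11.25 grasp [0.4572 0.1352 0.0614] F [-1.   1.8  0.4] w -0.002 
slide [0.2  0.04 1.5 ] rot [ 0.003 -0.161 -0.003]
-0.02 t 11.25 grasp [0.4572 0.1352 0.0614] F [-1.   1.8  0.4] w -0.002 
slide [0.21 0.03 1.68] rot [ 0.003 -0.181 -0.004]
-0.04 t 11.25 grasp [0.4572 0.1352 0.0614] F [-1.   1.8  0.4] w -0.002 
slide [0.2  0.03 1.87] rot [ 0.003 -0.201 -0.004]
-0.06 t 11.25 grasp [0.4572 0.1352 0.0614] F [-1.   1.8  0.4] w -0.002 
slide [0.2  0.03 2.06] rot [ 0.003 -0.221 -0.004]
-0.08 t 11.25 grasp [0.4572 0.1352 0.0614] F [-1.   1.8  0.4] w -0.002 
slide [0.19 0.03 2.25] rot [ 0.003 -0.241 -0.004]
-0.1 t 11.25 grasp [0.4572 0.1352 0.0614] F [-1.   1.8  0.4] w -0.002 
slide [0.18 0.03 2.43] rot [ 0.003 -0.261 -0.004]
```

Call:
drive_tool(
  increments=[
    {"slide": [0.1, 0, 0.4], "delta_rot": [0, -0.1, 0], "fingers": 255},
    {"slide": [0.15, 0, 0.7], "delta_rot": [0, -0.15, 0], "fingers": 255},
    {"slide": [0.15, 0, 0.95], "delta_rot": [0, -0.2, 0], "fingers": 255},
    {"slide": [0.15, 0, 0.95], "delta_rot": [0, -0.2, 0], "fingers": 255},
  ],
)

```text
time_s: 11.75
position: [0.4555, 0.1252, 0.2169]
orientation: [-0.065, 0.705, -0.703, 0.068]
force: [-1.2, 1.3, 0.6]
width: 0.001
```

Call:
drive_tool(
  increments=[
    {"slide": [0, 0, 0.1], "delta_rot": [0, 0, 0], "fingers": 255},
    {"slide": [0, 0, 0.2], "delta_rot": [0, 0, 0], "fingers": 255},
    {"slide": [0, 0, 0.2], "delta_rot": [0, 0, 0], "fingers": 255},
  ],
)

```text
time_s: 12.12
position: [0.456, 0.1232, 0.2169]
orientation: [-0.065, 0.705, -0.703, 0.068]
force: [-1.6, 0.6, 1.0]
width: 0.0
```

Call:
drive_tool(
  increments=[
    {"slide": [0, 0, 0.1], "delta_rot": [0, 0, 0], "fingers": 255},
    {"slide": [0, 0, 0.2], "delta_rot": [0, 0, 0], "fingers": 255},
    {"slide": [0, 0, 0.2], "delta_rot": [0, 0, 0], "fingers": 255},
  ],
)

```text
time_s: 12.5
position: [0.4563, 0.1213, 0.2169]
orientation: [-0.065, 0.706, -0.702, 0.068]
force: [-2.2, 3.6, 0.4]
width: -0.003
```

```bash
python3 - <<'E'
from h import *
rows([0,-.08])
E
```

```text
a 0.0222 r 0.0897 Fn(open dir) 3.9 Ft 1.75 q6 -1.66
0 t 12.5 grasp [0.4569 0.122  0.0619] F [-2.2  3.6  0.4] w -0.003 
slide [0.2  0.09 0.13] rot [ 0.004  0.036 -0.005]
-0.08 t 12.5 grasp [0.4569 0.122  0.0619] F [-2.2  3.6  0.4] w -0.003 
slide [0.33 0.09 0.86] rot [ 0.004 -0.044 -0.005]
```

Call:
drive_tool(
  increments=[
    {"slide": [0.05, 0, 0.1], "delta_rot": [0, 0, 0], "fingers": 255},
    {"slide": [0.1, 0, 0.2], "delta_rot": [0, 0, 0], "fingers": 255},
  ],
)

```text
time_s: 12.75
position: [0.4561, 0.12, 0.2171]
orientation: [-0.064, 0.707, -0.701, 0.068]
force: [0.3, 8.5, -2.0]
width: 0.004
```

Call:
drive_tool(
  increments=[
    {"slide": [0.05, 0, 0.1], "delta_rot": [0, 0, 0], "fingers": 255},
    {"slide": [0.1, 0, 0.15], "delta_rot": [0, 0, 0], "fingers": 255},
  ],
)

```text
time_s: 13.0
position: [0.4559, 0.1192, 0.2171]
orientation: [-0.064, 0.708, -0.7, 0.069]
force: [1.9, 8.6, -2.3]
width: -0.001
```

Call:
drive_tool(
  increments=[
    {"slide": [0, 0, 0.1], "delta_rot": [0, 0, 0], "fingers": 255},
    {"slide": [0, 0, 0.15], "delta_rot": [0, 0, 0], "fingers": 255},
  ],
)

```text
time_s: 13.25
position: [0.456, 0.1186, 0.2171]
orientation: [-0.064, 0.71, -0.698, 0.069]
force: [-1.7, 8.8, 0.8]
width: 0.002
```

```bash
python3 - <<'E'
from h import *
rows([-.08])
E
```

```text
a 0.0132 r 0.0897 Fn(open dir) 8.96 Ft 0.45 q6 -1.67
-0.08 t 13.25 grasp [0.4569 0.1212 0.0621] F [-1.7  8.8  0.8] w 0.002 
slide [0.26 0.1  0.6 ] rot [ 0.015 -0.042 -0.009]
```

Call:
drive_tool(
  increments=[
    {"slide": [0, 0.05, 0.1], "delta_rot": [0.015, 0, 0], "fingers": 255},
    {"slide": [0, 0.05, 0.2], "delta_rot": [0.02, 0, 0], "fingers": 255},
  ],
)

```text
time_s: 13.5
position: [0.4559, 0.1178, 0.2168]
orientation: [-0.064, 0.704, -0.704, 0.07]
force: [-3.7, 8.1, 5.2]
width: -0.003
```

```bash
python3 - <<'E'
from h import *
rows([-.08])
E
```

```text
a -0.0227 r 0.0893 Fn(open dir) 8.64 Ft 2.21 q6 -1.67
-0.08 t 13.5 grasp [0.4572 0.118  0.0618] F [-3.7  8.1  5.2] w -0.003 
slide [0.23 0.08 0.52] rot [-0.    -0.04  -0.009]
```

Call:
drive_tool(
  increments=[
    {"slide": [0.05, 0.05, 0.1], "delta_rot": [0, -0.02, 0], "fingers": 255},
    {"slide": [0.1, 0.05, 0.2], "delta_rot": [0.005, -0.02, -0.005], "fingers": 255},
  ],
)

```text
time_s: 13.75
position: [0.4561, 0.1159, 0.2166]
orientation: [0.072, -0.702, 0.705, -0.077]
force: [1.3, 4.3, 0.3]
width: -0.002
```

```bash
python3 - <<'E'
from h import *
rows([-.08])
E
```

```text
a -0.0519 r 0.0893 Fn(open dir) 3.96 Ft -2.11 q6 -1.69
-0.08 t 13.75 grasp [0.4572 0.1154 0.0616] F [1.3 4.3 0.3] w -0.002 
slide [0.22 0.06 0.33] rot [-0.005 -0.02  -0.006]
```

Resistance peaked at about 9 N and then fell, so the ball has yielded. I continue in small steps to the stop.

Call:
drive_tool(
  increments=[
    {"slide": [0, 0, 0.1], "delta_rot": [0, 0, 0], "fingers": 255},
    {"slide": [0, 0, 0.15], "delta_rot": [0, 0, 0], "fingers": 255},
  ],
)

```text
time_s: 14.0
position: [0.4563, 0.1145, 0.2165]
orientation: [0.072, -0.702, 0.704, -0.077]
force: [-1.6, 5.3, 0.7]
width: 0.002
```

Call:
drive_tool(
  increments=[
    {"slide": [0, 0, 0.1], "delta_rot": [0, 0, 0], "fingers": 255},
    {"slide": [0, 0, 0.15], "delta_rot": [0, 0, 0], "fingers": 255},
  ],
)

```text
time_s: 14.25
position: [0.4564, 0.1137, 0.2166]
orientation: [-0.073, 0.704, -0.703, 0.077]
force: [-2.0, 7.8, 1.7]
width: -0.003
```

```bash
python3 - <<'E'
from h import *
rows([-.08])
E
```

```text
a -0.0674 r 0.0891 Fn(open dir) 8.08 Ft 0.22 q6 -1.7
-0.08 t 14.25 grasp [0.4574 0.114  0.0616] F [-2.   7.8  1.7] w -0.003 
slide [0.21 0.06 0.11] rot [ 0.    -0.02  -0.006]
```

Call:
drive_tool(
  increments=[
    {"slide": [0, 0, 0.1], "delta_rot": [0, 0, 0], "fingers": 255},
    {"slide": [0, 0, 0.15], "delta_rot": [0.005, 0, 0], "fingers": 255},
  ],
)

```text
time_s: 14.5
position: [0.4564, 0.1134, 0.2166]
orientation: [-0.073, 0.704, -0.702, 0.077]
force: [-1.6, 12.7, 2.5]
width: -0.003
```

```bash
python3 - <<'E'
from h import *
rows([-.08])
E
```

```text
a -0.0686 r 0.0892 Fn(open dir) 12.77 Ft -1.26 q6 -1.7
-0.08 t 14.5 grasp [0.4573 0.1139 0.0616] F [-1.6 12.7  2.5] w -0.003 
slide [0.2  0.06 0.08] rot [ 0.001 -0.019 -0.006]
```

Call:
drive_tool(
  increments=[
    {"slide": [0, 0, 0.15], "delta_rot": [0.005, 0, 0], "fingers": 255},
    {"slide": [0, 0, 0.25], "delta_rot": [0.01, 0, 0], "fingers": 255},
  ],
)

```text
time_s: 14.75
position: [0.4563, 0.1132, 0.2165]
orientation: [-0.073, 0.704, -0.702, 0.078]
force: [-3.3, 18.6, 3.0]
width: 0.001
```

```bash
python3 - <<'E'
from h import *
rows([-.08])
E
```

```text
a -0.0701 r 0.0892 Fn(open dir) 18.83 Ft -0.86 q6 -1.7
-0.08 t 14.75 grasp [0.4573 0.1137 0.0615] F [-3.3 18.6  3. ] w 0.001 
slide [0.19 0.05 0.06] rot [ 0.002 -0.017 -0.007]
```

At 18.8 N, which is above the ball's 15 N maximum, the bar hardly moves any more, so this is the solid stop. I back off and check.

Call:
drive_tool(
  increments=[
    {"slide": [0, 0, -0.3], "delta_rot": [0, 0, 0], "fingers": 255},
    {"slide": [0, 0, -1.5], "delta_rot": [0, 0, 0], "fingers": 255},
    {"slide": [0, -4, -2], "delta_rot": [0, 0, 0], "fingers": 255},
    {"slide": [0, -10, -4], "delta_rot": [0, 0, 0], "fingers": 255},
    {"slide": [0, -14, -10], "delta_rot": [0, 0, 0], "fingers": 255},
  ],
)

```text
time_s: 15.38
position: [0.4368, 0.2021, 0.3538]
orientation: [-0.07, 0.704, -0.703, 0.078]
force: [1.7, 0.4, -0.4]
width: -0.005
```

Call:
drive_tool(
  increments=[
    {"slide": [0, -4, -6], "delta_rot": [0, 0, 0], "fingers": 255},
    {"slide": [0, -4, -12], "delta_rot": [0, 0, 0], "fingers": 255},
    {"slide": [0, -4, -16], "delta_rot": [0, 0, 0], "fingers": 255},
    {"slide": [0, -4, -16], "delta_rot": [0, 0, 0], "fingers": 255},
  ],
)

```text
time_s: 15.88
position: [0.402, 0.3611, 0.3937]
orientation: [-0.072, 0.703, -0.703, 0.08]
force: [-0.4, -0.2, 0.0]
width: -0.004
```

```bash
python3 - <<'E'
from h import *
s=ctrl.observe(); print(s["time_s"],s["position"],s["force"])
im,dp=snap("top","top6"); C=cloud("top",dp)
for n,t in (("top","keeper_tip"),("top","mug"),("top","tin"),("top","glue")): print(t,ctrl.spot_in(n,t)[:1])
a=-.07; t=[.065-.125*np.cos(a),-.012+.125*np.sin(a)]
def kb(x,y,z):
    c,s=np.cos(-a),np.sin(-a); return f2w(.065+c*x-s*y,-.012+s*x+c*y,z)
P=[box(kb,-.125,0,-.006,.006,.058),box(f2w,-.014,.014,-.09,.002,.034),box(f2w,-.009,.009,.002,.09,.023)]
im2,_=snap("side","side6")
A=overlay("side",im2[:,:,::-1].copy(),P,(180,340,280,420),2.5); B=overlay("top",im[:,:,::-1].copy(),P,(100,205,190,282),3.8)
A=A[:350,:400];o=np.zeros((350,800,3),np.uint8);o[:A.shape[0],:A.shape[1]]=A;B=B[:350,:400];o[:B.shape[0],400:400+B.shape[1]]=B;cv2.imwrite("pics/f.png",o)
E
```

```text
15.875 [0.40195692 0.36106677 0.39371439] [-0.42694709 -0.16769065  0.00325058]
keeper_tip [{'pixel': [153.3, 234.6], 'p': 0.84}]
mug []
tin []
glue [{'pixel': [314.7, 186.2], 'p': 0.52}]
```

View pics/f.png

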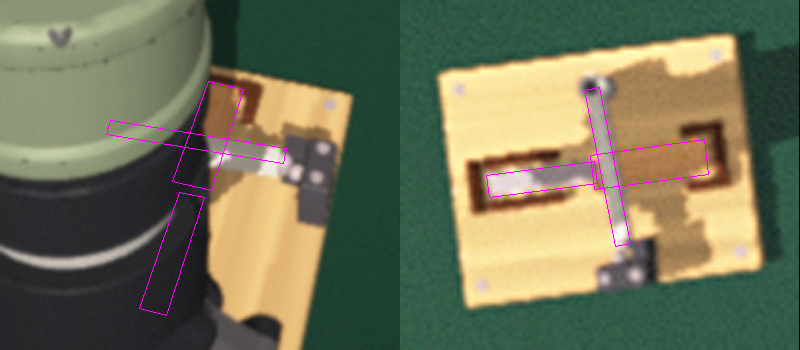

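Call:
drive_tool(
  increments=[
    {"slide": [21.6, 0, -22], "delta_rot": [0, 0, 0], "fingers": 255},
    {"slide": [21.6, 0, -22], "delta_rot": [0, 0, 0], "fingers": 255},
    {"slide": [21.6, 0, -22], "delta_rot": [0, 0, 0], "fingers": 255},
    {"slide": [21.6, 0, -22], "delta_rot": [0, 0, 0], "fingers": 255},
    {"slide": [21.6, 0, -22], "delta_rot": [0, 0, 0], "fingers": 255},
  ],
)

```text
time_s: 16.8
position: [0.1457, 0.5283, 0.3916]
orientation: [-0.069, 0.704, -0.703, 0.077]
force: [0.6, 0.7, -0.2]
width: 0.0
```

```bash
python3 - <<'E'
from h import *
s=ctrl.observe(); print(s["time_s"],s["position"],s["force"],s["q"].round(2))
im,dp=snap("top","top7"); C=cloud("top",dp)
v,u=np.mgrid[0:420,0:560]
mm=(C[...,2]>.045)&(C[...,2]<.075)&(u>100)&(u<205)&(v>190)&(v<290)
Q=C[mm]; d=Q[:,:2]-FX; c,q=np.cos(FY),np.sin(FY); f=np.c_[c*d[:,0]+q*d[:,1],-q*d[:,0]+c*d[:,1]]*1000
b=f[(f[:,0]>-45)&(f[:,0]<45)]; k=np.polyfit(b[:,0],b[:,1],1); print("bar slope",k[0],"y at x=-60",np.polyval(k,-60),"at 65",np.polyval(k,65))
for n in("top","side"):
  if n=="side": im2,dp2=snap("side","side7"); C=cloud("side",dp2)
  for t in("mug","tin","glue","keeper_tip"):
    for r in ctrl.spot_in(n,t)[:1]: x,y=map(int,np.round(r["pixel"])); print(n,t,r,C[y,x].round(3))
P=[]
for a in(-.07,):
    def kb(x,y,z):
        c,s=np.cos(-a),np.sin(-a); return f2w(.065+c*x-s*y,-.012+s*x+c*y,z)
    P.append(box(kb,-.125,0,-.006,.006,.058))
P+=[box(f2w,-.014,.014,-.09,.002,.034),box(f2w,-.009,.009,.002,.09,.023)]
cv2.imwrite("pics/f2.png",overlay("side",im2[:,:,::-1].copy(),P,(170,330,280,420),4))
E
```

```text
16.8 [0.14565425 0.528251   0.39157466] [ 0.64650084  0.66447861 -0.16997027] [ 1.17  0.33 -0.22  1.01 -0.01 -0.61]
bar slope 0.07093110479831012 y at x=-60 -23.249168331718757 at 65 -14.382780231929988
top mug {'pixel': [249.2, 151.5], 'p': 0.64} [ 0.744 -0.174  0.008]
top tin {'pixel': [168.4, 147.5], 'p': 0.61} [0.749 0.075 0.026]
top glue {'pixel': [316.5, 185.1], 'p': 0.66} [ 0.635 -0.374  0.107]
top keeper_tip {'pixel': [155.2, 229.3], 'p': 0.59} [0.5   0.1   0.057]
side mug {'pixel': [215.2, 220.6], 'p': 0.64} [ 0.709 -0.14   0.073]
side tin {'pixel': [148.4, 298.4], 'p': 0.89} [0.737 0.086 0.025]
side glue {'pixel': [279.4, 188.9], 'p': 0.61} [ 0.636 -0.358  0.057]
side keeper_tip {'pixel': [254.0, 339.1], 'p': 0.79} [0.49  0.112 0.059]
```

View pics/f2.png

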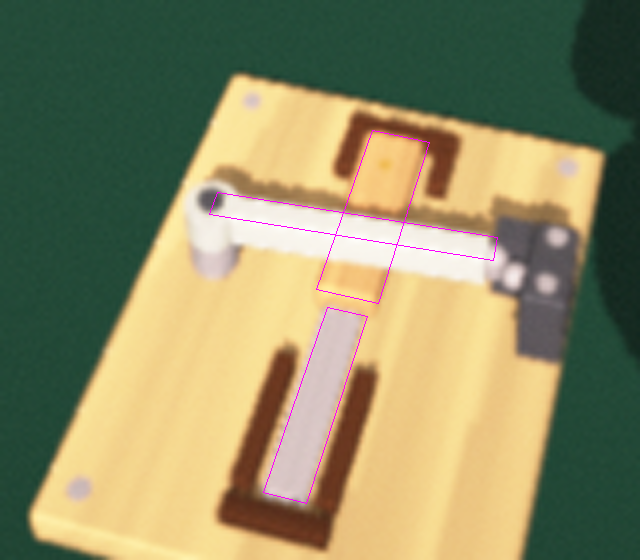

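The bar lies over the hone and rests against the horn at (500,240). Its angle of -0.071 rad matches the -0.070 felt at the stop, and it has not moved for 2 s since release. The bystanders are unmoved.

```bash
python3 -c "
from plant import ctrl
print(ctrl.hand_in())"
```

```text
the job is handed in; nothing more can be done
None
```

The hone is put away with the keeper bar latched over it, and I handed the job in at about 17 s of the 61 s allowed.

- **Hone:** I took the leftmost look-alike, laid it flat in the pocket with the blade in the narrow part, and let go while the keeper was about 1.8 rad open. In the last picture its outline still matched the stowed position within about 2 mm.
- **Keeper:** I swung it shut with the closed fingers.
  - **Spring ball:** the resistance read up to about 9 N and then dropped to 4 N as the ball gave way.
  - **Stop:** the bar then stopped solidly. The highest push I read was 19 N, well under the 50 N limit. Forces were read only at the end of each small step, so brief peaks between readings are not known.
- **Last checks:** two seconds after I let go, depth data put the bar at -0.071 rad, against -0.070 felt at the stop. It had not reopened, and the catch sits about 10 mm towards -y of its mid setting.
- **Bystanders:** the mug, tin and glue bottle were found where they started, within about 6 mm, which is measurement noise.
- **Missed detections:** the network lost the mug and tin in one picture but found both in the next.
- **Wrong detections:** its keeper-tip reports landed mid-bar, so I did not use them.

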